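# Fetch the squeegee from the desk drawer

### The arm

A 6-joint arm with a two-finger parallel gripper is mounted at the origin on the work surface. World frame = base frame: x ahead of the robot, y to its left, z up, the work surface at z = 0. Lengths are in m, angles in rad, forces in N, time in s.
With the tool pointing down it reaches from about 0.325 to 0.85 m from the base axis. Payload 15.5 kg.
Tool frame: the origin (TCP) lies midway between the tips of the shut fingers; the grasp point (between the pads) lies 19 mm behind it; z points along the fingers, y is the direction in which the jaws open and shut (so a half turn about z gives the same grasp; the last joint's range is limited). The gripper opens to 91 mm and grips with 3 to 60 N. Pads are 32 mm wide; open, the fingers measure 118 mm over their backs; the gripper's body (76 mm by 178 mm) begins 60 mm behind the grasp point.
Start: joints at [-0.096, 0.494, 1.345, -0, 1.302, -0.096], TCP at [0.625, 0, 0.214] pointing down, gripper open.
Joint ranges: [-2.91, 2.91], [-0.82, 2.16], [0.22, 2.67], [-1.22, 4.37], [0.12, 2.79], [-3.08, 3.08]. Speed limits (rad/s): [1.89, 1.89, 2.57, 3.01, 3.01, 3.01].

### API

Orientations are given as a rotation vector (axis times angle).
In Python, from station import manip gives the robot as it stands.
- The arm moves only by the shell command python3 -m handwheel 'ROWS' [FORCE]. ROWS is JSON, a list of rows, each an object with "offset": the shift along the tool's x, y, z in mm, a list of three; "turn": the turn about the tool's z in rad; "claw": the finger opening in mm, from 0 to 91.2. A call has exactly 5 rows; each row is the pose to reach, as a shift and turn from the pose commanded when the call began, along the tool's axes at that moment; what a row does not reach only later rows make up. A row lasts 1/8 s, in which the tool goes at most 62.5 mm and 10.7 degrees, less where a joint would pass 70% of its speed; a pose out of reach is approached as far as the arm can. A call with a gripper value outside its range is refused whole. The fingers move at their own pace and stop on an object; FORCE is the grip in N (left out, the last holds). Time passes only in rows, so rows that repeat a pose let the fingers close, or fill a call up. It gives the time, the measured TCP pose, the force and the opening at its end, in the units of the state.
- manip.get_state(): the state, without advancing time (a new reading comes with each control period).
- manip.read_camera(name): name is "scene" or "side" or "wrist"; returns a dict with "color" (400x640x3 uint8, red, green, blue), "K" (3x3 intrinsics, pixels), "T" (4x4, takes a point from camera to world coordinates). Camera axes: x right, y down, z forward; pixel columns grow to the right and rows downward; lengths in m; the calibration is good to about 2 mm. A picture is of the moment at which its call begins. There is no depth.
- manip.close_job(): hands the job in, once; it reports no verdict.
Trained networks look in a picture, given as the dict that the camera call returned (one of the last four; its "shot" number tells which), for a name from the list of things; names that differ only in an ending like _2 or _b are one class to them, and where a whole thing is asked for, a point or a joint stands for the part that bears it (a point fixed in the world has none). Each returns a list of dicts, best first, with "conf" (0 to 1); they miss things now and then, are a little off and sometimes report something else, mostly with a low value. They report only what shows in the picture. A call takes as long as a camera call. They do not tell look-alikes from the thing itself.
- manip.spot_in(picture, target): "position" ([row, column] in pixels, amid what is visible of it).
- manip.place_of(picture, target): "position" ([row, column] in pixels: a listed point, or the origin of a listed thing).
The state is a dict: "time": time; "joint_positions": joint angles; "dq": joint speeds; "joint_efforts": joint torques, N m; "tcp_pos": TCP position; "ee_rot": TCP orientation; "wrist_force": force on the tool from outside, world axes, zero at the start; "wrist_torque": the same for the moment, N m; "grip_width": opening from 0.0 (shut) to 1.0 (fully open).
Only numpy, scipy, OpenCV 4.12 (cv2) and the standard library are available. Lean on these libraries where they do the work, as an engineer would, in place of code of your own. Each camera call takes 0.05 s, during which the arm holds its last target.

### The job

First stand the mint-green tumbler, which blocks the yellow drawer, upright in the middle of the round cork coaster; then pull the yellow drawer all the way out to its stop and leave it fully open. Take the wooden squeegee out of it and set it down gently, lying flat (not let fall), in the middle of the square dark board. Do not push or tip over the spray can, the pen pot or the glue bottle, do not tip the tumbler, and leave the blue drawer as it is.

Things in the scene. Friction and masses are not known exactly. Their poses are not given: they have to be found in the camera images.
- tumbler_mid (a point): Mint-green closed drinks tumbler with a white lid, loose, 0.2 to 0.4 kg, 130 mm tall, round: 54 mm across at the foot widening to 60 mm at 112 mm up. It stands upright in front of the yellow drawer. The point is on its axis, 65 mm above its foot; z is up along its axis.
- coaster_top (a point): Centre of the upper face of the fixed round cork coaster, 110 mm across, 5 mm thick, on the desk.
- board_top (a point): Centre of the upper face of the fixed square dark board, 160 x 160 mm, 6 mm thick, on the desk; x and y along its edges.
- yellow_drawer0 (a joint): How far the yellow drawer is out, in m: 0 is shut, the stop is at 0.166. It starts nearly shut, runs with light friction (1 to 2 N) and stays where it is left.
- yellow_drawer0_handle (a point): Middle of the yellow drawer's bar handle: a level round bar 11 mm thick and 95 mm long, its axis 35 mm in front of the drawer's face and 47 mm above the desk, on two stems 40 mm either side of the middle. It moves with the drawer. x points straight into the unit, so the drawer pulls out along -x; y runs along the bar.
- yellow: The fixed white drawer unit of the yellow drawer, with a yellow card on top: 240 deep (x), 190 wide (y), 85 mm high, beside an equal unit with a blue card and blue drawer. Origin: centre of its underside on the desk; its front faces -x of its own frame. When the drawer is at its stop, its inside is clear of the unit's top from 56 to 215 mm behind the handle's axis.
- yellow_floor (a point): Centre of the inner floor of the yellow drawer, 22 mm above the desk, moving with it. Inside it is 195 mm long (x) and 148 mm wide (y); the tops of its side walls are 63 mm and of its yellow front 71 mm above the desk. A small loose tin (37 mm across, 24 mm tall) stands in its back end.
- squeegee_mid (a point): Loose hand squeegee of about 0.1 kg lying flat in the yellow drawer, hidden until it is opened: a light wooden bar 90 x 30 x 26 mm with a red blade (9 mm thick, at half height) along one side, 44 mm wide in all. The point is at the middle of the whole, half-way up (13 mm above what it lies on). x runs along its 90 mm length, y across its 44 mm width, towards the blade.
- blue_drawer0_handle (a point): Middle of the same bar handle on the blue drawer of the other unit, which may start up to 40 mm open; leave it alone.
- spraycan: Loose red and silver spray can, 52 mm across, 196 mm tall, upright; the origin is at the middle of its foot. Bystander.
- penpot: Loose dark pen pot with pens, 72 mm across, 155 mm tall, upright; origin at the middle of its foot. Bystander.
- gluebottle: Loose white glue bottle with an orange tip, 50 mm across, 177 mm tall, upright in front of the blue drawer; origin at the middle of its foot. Bystander.
There are look-alikes about, which are no part of the job. What is shaped like the part that bears tumbler_mid but pink or purple is not meant.

How it is judged:
On the way, in this order (a step that is already met when the one before it is completed fails the run):
1. the tumbler stands upright on the coaster, let go, while the yellow drawer is still less than 60 mm out (horizontal distance between tumbler_mid and coaster_top below 0.03 m and z of tumbler_mid in the frame of coaster_top below 0.07 m and angle between tumbler_mid's own z axis and vertical below 0.1 rad and contact force between the fingers and tumbler below 0.1 N and value of joint yellow_drawer0 below 0.06 m), for 0.2 s.
2. the yellow drawer is out to its stop (within 8 mm) (value of joint yellow_drawer0 above 0.158 m), for 0.2 s.
3. the squeegee is lowered on to the board while still held (horizontal distance between squeegee_mid and board_top below 0.05 m and z of squeegee_mid in the frame of board_top below 0.018 m and contact force between the fingers and squeegee above 0.3 N), for 0.05 s.
At the end, for the whole second after the job is handed in: The tumbler stands upright on the coaster (axis within 30 mm of its centre, tilt under 0.1 rad), the yellow drawer is out to its stop (within 8 mm), and the squeegee lies flat and still on the board, its middle within 50 mm of the board's centre (horizontal distance between tumbler_mid and coaster_top below 0.03 m and z of tumbler_mid in the frame of coaster_top below 0.07 m and angle between tumbler_mid's own z axis and vertical below 0.1 rad and value of joint yellow_drawer0 above 0.158 m and horizontal distance between squeegee_mid and board_top below 0.05 m and z of squeegee_mid in the frame of board_top below 0.018 m and linear speed of each of squeegee, tumbler below 0.02 m/s); the robot touches nothing.
It fails at once if the spray can, pen pot or glue bottle is pushed more than 30 mm or tipped (distance of any of spraycan, penpot, gluebottle from where it was at the start of the episode above 0.03 m or angle between any of spraycan, penpot, gluebottle's own z axis and vertical above 0.3 rad).
It fails at once if the tumbler is tipped by more than 0.6 rad (angle between tumbler_mid's own z axis and vertical above 0.6 rad).
It fails at once if the blue drawer is moved by more than 20 mm (distance of blue_drawer0_handle from where it was at the start of the episode above 0.02 m).
It also fails if it takes over 72 s, if anything falls off the work surface, if the arm or the gripper's body presses on something with over 40 N, if the wrist force passes 120 N, or if a joint passes its speed limit or range.

## Working session

There is one attempt and no reset: what is moved stays moved. The work goes in short steps, Python scripts to look and compute and a shell command to move; the robot and the scene stay as the last step left them, time stands still between calls to the robot, and variables do not carry over. Pictures are saved under pics/ and viewed, and the job is handed in when it is done.

```bash
ls; mkdir -p pics; cat > h.py <<'E'
from station import manip
import cv2, numpy as np
from scipy.spatial.transform import Rotation as R
def save(p,n): cv2.imwrite('pics/'+n, cv2.cvtColor(p['color'],cv2.COLOR_RGB2BGR))
def ray(p,rc):
    K=np.array(p['K']);T=np.array(p['T'])
    d=T[:3,:3]@np.linalg.solve(K,[rc[1],rc[0],1.]); return T[:3,3],d/np.linalg.norm(d)
def atz(p,rc,z):
    o,d=ray(p,rc); return o+d*(z-o[2])/d[2]
def proj(p,X):
    K=np.array(p['K']);T=np.array(p['T']); c=T[:3,:3].T@(np.array(X)-T[:3,3]); u=K@c; return np.array([u[1],u[0]])/u[2]
def tri(l):
    A=np.zeros((3,3));b=np.zeros(3)
    for p,rc in l:
        o,d=ray(p,rc);M=np.eye(3)-np.outer(d,d);A+=M;b+=M@o
    return np.linalg.solve(A,b)
E
python3 - <<'E'
from h import *
s=manip.get_state(); print(s['time'],s['tcp_pos'],s['ee_rot'],s['grip_width'])
print(R.from_rotvec(s['ee_rot']).as_matrix().round(3))
for c in ['scene','side','wrist']:
    p=manip.read_camera(c); save(p,c+'0.png'); print(c,np.array(p['T'])[:3,3].round(3))
    for t,z in [('tumbler_mid',.065),('coaster_top',.005),('board_top',.006),('yellow_drawer0_handle',.047),('blue_drawer0_handle',.047),('yellow',0),('spraycan',0),('penpot',0),('gluebottle',0)]:
        for d in manip.place_of(p,t)[:3]:
            print(t,round(d['conf'],2),np.round(d['position']),atz(p,d['position'],z).round(3))
E
```

```text
pics
0.0 [6.24624608e-01 4.37734457e-05 2.13350300e-01] [-2.22079186e+00 -2.22077240e+00  1.19769320e-03] 0.9978531608321235
[[ 0.     1.    -0.001]
 [ 1.    -0.     0.   ]
 [ 0.    -0.001 -1.   ]]
scene [1.356 0.329 0.782]
tumbler_mid 0.7 [164. 314.] [ 0.445 -0.085  0.065]
tumbler_mid 0.64 [172. 341.] [ 0.448 -0.002  0.065]
tumbler_mid 0.63 [189. 298.] [ 0.56  -0.077  0.065]
coaster_top 0.96 [246. 471.] [0.517 0.368 0.005]
board_top 0.67 [168. 198.] [ 0.531 -0.417  0.006]
yellow_drawer0_handle 0.77 [218. 266.] [ 0.677 -0.106  0.047]
blue_drawer0_handle 0.61 [237. 364.] [0.637 0.133 0.047]
yellow 0.97 [273. 240.] [ 0.818 -0.098  0.   ]
spraycan 0.86 [216. 172.] [ 0.726 -0.361 -0.   ]
penpot 0.9 [311. 471.] [0.706 0.401 0.   ]
gluebottle 0.97 [220. 385.] [0.509 0.147 0.   ]
side [ 0.061 -0.691  0.764]
tumbler_mid 0.97 [259. 271.] [ 0.428 -0.093  0.065]
tumbler_mid 0.85 [232. 255.] [0.448 0.003 0.065]
tumbler_mid 0.64 [238. 313.] [ 0.543 -0.097  0.065]
coaster_top 0.63 [172. 209.] [0.522 0.375 0.005]
board_top 0.72 [352. 411.] [ 0.525 -0.419  0.006]
board_top 0.38 [237. 313.] [ 0.585 -0.044  0.006]
board_top 0.25 [186. 287.] [0.664 0.174 0.006]
yellow_drawer0_handle 0.77 [221. 353.] [ 0.669 -0.098  0.047]
blue_drawer0_handle 0.86 [186. 288.] [0.633 0.123 0.047]
yellow 0.77 [211. 394.] [ 0.825 -0.096  0.   ]
spraycan 0.8 [288. 450.] [ 0.721 -0.364  0.   ]
penpot 0.89 [147. 259.] [0.727 0.414 0.   ]
penpot 0.72 [214. 393.] [ 0.812 -0.106  0.   ]
gluebottle 0.87 [214. 249.] [0.513 0.14  0.   ]
gluebottle 0.26 [213. 395.] [ 0.82  -0.106  0.   ]
wrist [0.625 0.067 0.384]
board_top 0.22 [249. 492.] [ 0.818 -0.088  0.006]
yellow_drawer0_handle 0.83 [276. 364.] [ 0.666 -0.101  0.047]
blue_drawer0_handle 0.98 [ 44. 324.] [0.625 0.124 0.047]
yellow 0.78 [251. 494.] [ 0.823 -0.093  0.   ]
gluebottle 0.74 [ 36. 205.] [0.505 0.14  0.   ]
```

View pics/scene0.png

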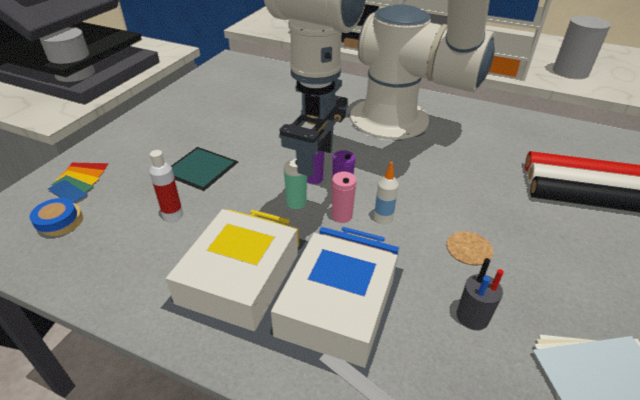

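View pics/side0.png

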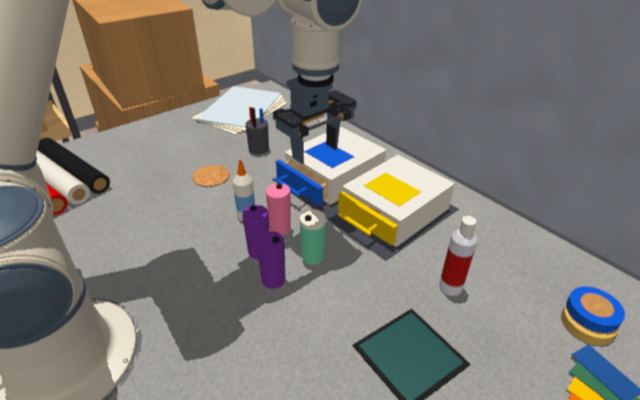

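View pics/wrist0.png

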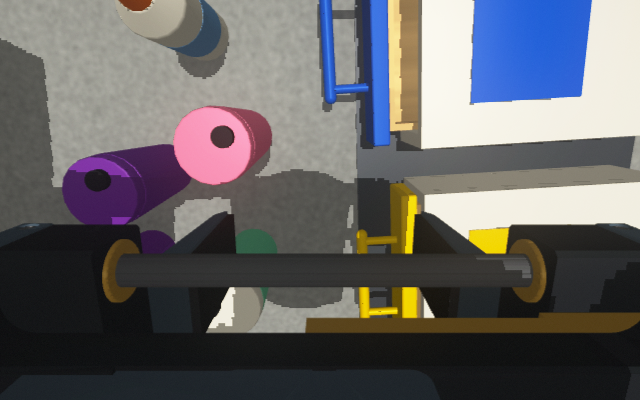

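```bash
python3 -c "
import cv2
a=cv2.imread('pics/side0.png')[190:310,210:350];b=cv2.imread('pics/scene0.png')[110:230,250:390]
cv2.imwrite('pics/crop0.png',cv2.resize(cv2.vconcat([a,b]),None,fx=2.5,fy=2.5,interpolation=2))"
```

```text
(no output)
```

View pics/crop0.png

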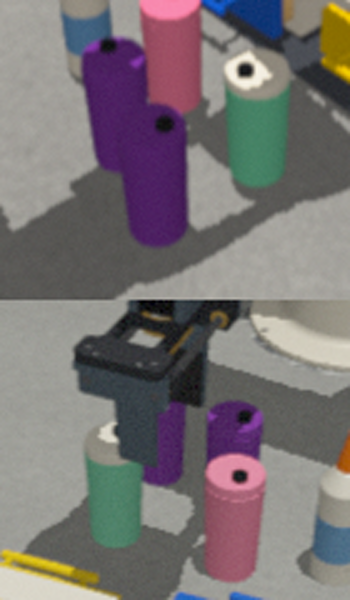

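The picture shows four tumbler shapes: mint (side 238,313; scene 189,298), pink (side 210,279), and two purple (side 259,271 and 232,255). Only the mint one with the white lid, in front of the yellow drawer, fits, and the crop confirms it. Next I'll measure it more precisely.

```bash
cat > fit.py <<'E'
from h import *
from scipy.optimize import least_squares
def green(p):
    h=cv2.cvtColor(p['color'],cv2.COLOR_RGB2HSV)
    m=((h[...,0]>65)&(h[...,0]<88)&(h[...,1]>90)&(h[...,2]>80)).astype('uint8')
    n,l,st,c=cv2.connectedComponentsWithStats(m); i=1+np.argmax(st[1:,4]); return l==i,st[i]
E
python3 - <<'E'
from fit import *
ps=[]
for c in ['scene','side']:
    p=manip.read_camera(c); m,st=green(p); print(c,st)
    r=np.arange(st[1],st[1]+st[3])
    # body row mid-lines, lower half
    for row in r[::6]:
        cc=np.where(m[row])[0]; print(row,cc.min(),cc.max(),end='; ')
    print()
    for t in ['coaster_top','board_top','yellow_drawer0_handle','tumbler_mid']:
        print(t,[(round(d['conf'],2),np.round(d['position'])) for d in manip.place_of(p,t)])
    ps.append(p)
    for X in [(.55,-.09,0),(.55,-.09,.112),(.55,-.06,.05),(.55,-.12,.05)]: print(X,proj(p,X).round(1))
S,D=ps
for a,b in [((246,471),(172,209)),((168,198),(352,411)),((189,298),(238,313)),((218,266),(221,353))]:
    print(tri([(S,a),(D,b)]).round(3))
E
```

```text
scene [ 173  149   60   37 1064]
149 197 197; 155 188 215; 161 180 232; 167 173 224; 173 174 216; 179 185 211; 185 200 203; 
coaster_top [(0.92, array([244., 469.]))]
board_top [(0.82, array([168., 199.]))]
yellow_drawer0_handle [(0.78, array([217., 270.]))]
tumbler_mid [(0.94, array([187., 296.])), (0.83, array([160., 312.])), (0.81, array([171., 341.])), (0.74, array([196., 345.])), (0.22, array([246., 469.]))]
(0.55, -0.09, 0) [204.1 295.5]
(0.55, -0.09, 0.112) [170.5 294.4]
(0.55, -0.06, 0.05) [192.7 305.4]
(0.55, -0.12, 0.05) [186.6 284.8]
side [301 226  25  39 762]
226 324 325; 232 301 324; 238 301 324; 244 301 324; 250 302 323; 256 302 323; 262 306 319; 
coaster_top [(0.74, array([172., 210.]))]
board_top [(0.94, array([352., 410.]))]
yellow_drawer0_handle [(0.73, array([222., 353.]))]
tumbler_mid [(0.82, array([232., 255.])), (0.81, array([259., 272.])), (0.81, array([210., 278.])), (0.62, array([239., 310.]))]
(0.55, -0.09, 0) [254.6 313.5]
(0.55, -0.09, 0.112) [219.1 313.6]
(0.55, -0.06, 0.05) [232.7 305.7]
(0.55, -0.12, 0.05) [246.2 321.8]
[0.521 0.369 0.01 ]
[ 0.527 -0.419  0.004]
[ 0.549 -0.085  0.052]
[ 0.672 -0.103  0.048]
```

```bash
cat >> fit.py <<'E'
a=np.linspace(0,2*np.pi,48)
def sil(p,x,y):
    pts=[proj(p,(x+r*np.cos(t),y+r*np.sin(t),z))[::-1] for r,z in [(.027,0),(.030,.112)] for t in a]
    return cv2.convexHull(np.array(pts,'float32'))[:,0]
def mask2(p,guess):
    h=cv2.cvtColor(p['color'],cv2.COLOR_RGB2HSV)
    m=((h[...,0]>62)&(h[...,0]<90)&(h[...,1]>70)&(h[...,2]>60))
    u=proj(p,guess).astype(int); b=np.zeros_like(m); b[u[0]-38:u[0]+38,u[1]-28:u[1]+28]=1
    m=(m&b).astype('uint8'); n,l,st,c=cv2.connectedComponentsWithStats(m); i=1+np.argmax(st[1:,4]); return st[i],l==i
E
python3 - <<'E'
from fit import *
obs=[]
for c in ['scene','side']:
    p=manip.read_camera(c); st,m=mask2(p,(.55,-.088,.06)); print(c,st[:4], 'l r b', st[0],st[0]+st[2]-1,st[1]+st[3]-1)
    obs.append((p,st))
def f(q):
    e=[]
    for p,st in obs:
        s=sil(p,*q); e+=[s[:,0].min()-st[0]+.0, s[:,0].max()-(st[0]+st[2]), s[:,1].max()-(st[1]+st[3])]
    return e
r=least_squares(f,[.55,-.088]); print(r.x.round(4),np.round(r.fun,1))
E
```

```text
scene [285 174  22  35] l r b 285 306 208
side [300 225  26  40] l r b 300 325 264
[ 0.5481 -0.0894] [-1.9 -0.1  1.4 -0.5  0.1 -2.1]
```

```bash
python3 -m handwheel '[{"offset":[-45,-38,0],"turn":0,"claw":91},{"offset":[-89,-77,0],"turn":0,"claw":91},{"offset":[-89,-77,20],"turn":0,"claw":91},{"offset":[-89,-77,50],"turn":0,"claw":91},{"offset":[-89,-77,70],"turn":0,"claw":91}]' 25; python3 - <<'E'
from h import *
p=manip.read_camera('side');save(p,'side1.png')
w=manip.read_camera('wrist');save(w,'wrist1.png')
E
```

```text
time: 2.72
tcp_pos: [0.5476, -0.0891, 0.1429]
ee_rot: [-2.222, -2.221, 0.0]
wrist_force: [-0.8, -0.2, 0.2]
grip_width: 0.996
```

View pics/side1.png

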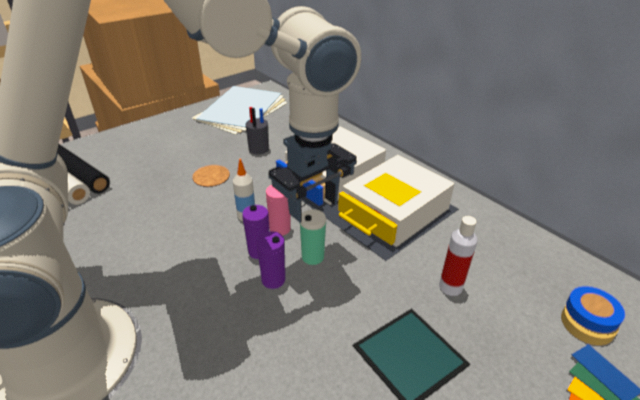

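View pics/wrist1.png

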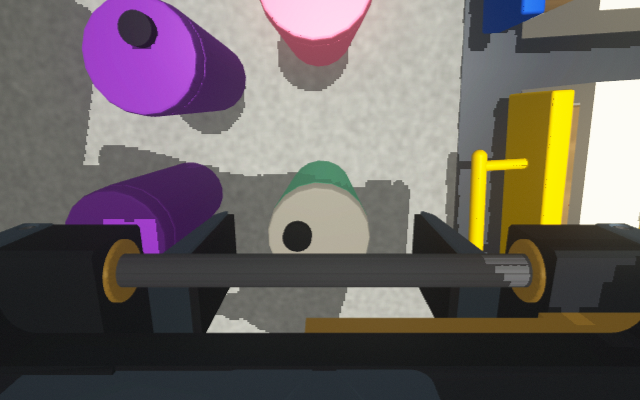

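```bash
python3 - <<'E'
from h import *
w=manip.read_camera('wrist')
print(proj(w,(.5476,-.0891,.13)),proj(w,(.5476,-.0891+.03,.13)),proj(w,(.5176,-.0891,.13)),proj(w,(.5776,-.0891,.13)))
for q in [(235,320),(183,320)]: print(atz(w,q,.13))
E
```

```text
[236.23977944 326.18409453] [182.77319067 326.27416984] [236.17693534 271.6822064 ] [236.3026888  380.74259194]
[ 0.54419946 -0.08838241  0.13      ]
[ 0.54427533 -0.05922477  0.13      ]
```

The lid shows centred at wrist (235,320), so the tumbler is at about (0.544, -0.088). I'll shift -3 mm in x, go down and grip.

```bash
python3 -m handwheel '[{"offset":[0,-3,30],"turn":0,"claw":91},{"offset":[0,-3,60],"turn":0,"claw":91},{"offset":[0,-3,73],"turn":0,"claw":91},{"offset":[0,-3,73],"turn":0,"claw":55},{"offset":[0,-3,73],"turn":0,"claw":45}]' 25;  python3 -m handwheel '[{"offset":[0,0,0],"turn":0,"claw":45},{"offset":[0,0,0],"turn":0,"claw":45},{"offset":[0,0,-5],"turn":0,"claw":45},{"offset":[0,0,-20],"turn":0,"claw":45},{"offset":[0,0,-40],"turn":0,"claw":45}]' 25
```

```text
time: 3.5
tcp_pos: [0.5458, -0.0892, 0.0721]
ee_rot: [2.22, 2.22, 0.001]
wrist_force: [0.4, 0.4, -0.7]
grip_width: 0.814
time: 4.12
tcp_pos: [0.5448, -0.0889, 0.1118]
ee_rot: [-2.221, -2.221, 0.0]
wrist_force: [0.2, -0.7, -3.1]
grip_width: 0.64
```

```bash
python3 -m handwheel '[{"offset":[0,0,-55],"turn":0,"claw":45},{"offset":[0,0,-110],"turn":0,"claw":45},{"offset":[0,0,-165],"turn":0,"claw":45},{"offset":[30,0,-170],"turn":0,"claw":45},{"offset":[80,-5,-170],"turn":0,"claw":45}]'; python3 -m handwheel '[{"offset":[55,-5,0],"turn":0,"claw":45},{"offset":[110,-10,0],"turn":0,"claw":45},{"offset":[165,-12,0],"turn":0,"claw":45},{"offset":[220,-16,0],"turn":0,"claw":45},{"offset":[270,-18,0],"turn":0,"claw":45}]';  python3 -m handwheel '[{"offset":[50,-3,0],"turn":0,"claw":45},{"offset":[85,-3,0],"turn":0,"claw":45},{"offset":[110,-3,0],"turn":0,"claw":45},{"offset":[110,-3,0],"turn":0,"claw":45},{"offset":[110,-3,40],"turn":0,"claw":45}]'; python3 - <<'E'
from h import *
for c in ['scene','side','wrist']:
    p=manip.read_camera(c); save(p,c+'2.png')
    print(c,[(round(d['conf'],2),np.round(d['position']),atz(p,d['position'],.005).round(3)) for d in manip.place_of(p,'coaster_top')[:2]])
E
```

```text
time: 4.75
tcp_pos: [0.5404, -0.009, 0.2829]
ee_rot: [2.222, 2.217, 0.002]
wrist_force: [0.6, 0.5, -4.2]
grip_width: 0.647
time: 5.38
tcp_pos: [0.5212, 0.2629, 0.2819]
ee_rot: [2.221, 2.222, 0.001]
wrist_force: [1.2, 0.1, -3.3]
grip_width: 0.646
time: 6.0
tcp_pos: [0.5207, 0.3713, 0.2434]
ee_rot: [2.22, 2.22, 0.009]
wrist_force: [0.6, -1.0, -4.1]
grip_width: 0.646
scene [(0.57, array([246., 469.]), array([0.52 , 0.364, 0.005]))]
side [(0.66, array([171., 207.]), array([0.521, 0.386, 0.005])), (0.64, array([205., 394.]), array([ 0.838, -0.084,  0.005]))]
wrist [(0.76, array([172., 324.]), array([0.518, 0.366, 0.005]))]
```

View pics/wrist2.png

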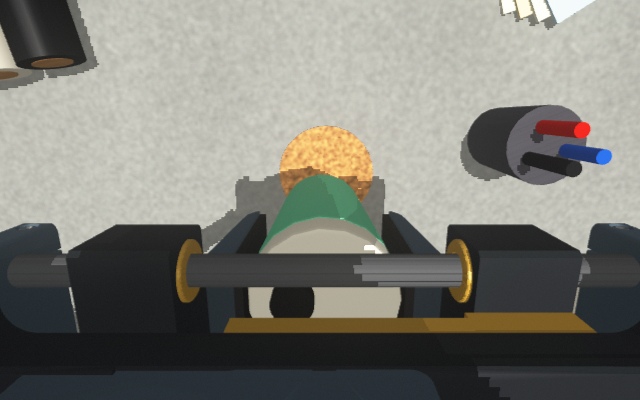

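View pics/scene2.png

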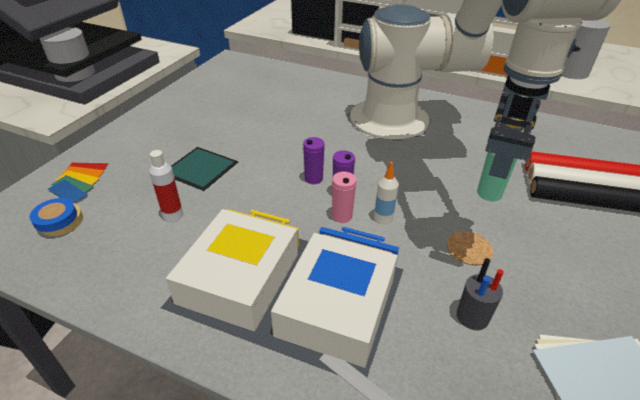

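The coaster shows centred at wrist (172,326), so at (0.519, 0.367). Lowering.

```bash
python3 -m handwheel '[{"offset":[-3,0,40],"turn":0,"claw":45},{"offset":[-3,0,85],"turn":0,"claw":45},{"offset":[-3,0,130],"turn":0,"claw":45},{"offset":[-3,0,155],"turn":0,"claw":45},{"offset":[-3,0,161],"turn":0,"claw":45}]'; python3 -m handwheel '[{"offset":[0,0,2],"turn":0,"claw":45},{"offset":[0,0,3],"turn":0,"claw":45},{"offset":[0,0,4],"turn":0,"claw":45},{"offset":[0,0,4],"turn":0,"claw":45},{"offset":[0,0,4],"turn":0,"claw":45}]'
```

```text
time: 6.92
tcp_pos: [0.5191, 0.3678, 0.0797]
ee_rot: [-2.222, -2.221, 0.001]
wrist_force: [0.3, -0.4, -3.5]
grip_width: 0.641
time: 7.55
tcp_pos: [0.5194, 0.3683, 0.0767]
ee_rot: [2.221, 2.221, 0.002]
wrist_force: [-0.7, -0.4, 6.5]
grip_width: 0.644
```

```bash
python3 -m handwheel '[{"offset":[0,0,0],"turn":0,"claw":62},{"offset":[0,0,0],"turn":0,"claw":75},{"offset":[0,0,0],"turn":0,"claw":91},{"offset":[0,0,0],"turn":0,"claw":91},{"offset":[0,0,-30],"turn":0,"claw":91}]'; python3 -m handwheel '[{"offset":[0,0,-50],"turn":0,"claw":91},{"offset":[0,0,-100],"turn":0,"claw":91},{"offset":[0,0,-150],"turn":0,"claw":91},{"offset":[-30,0,-150],"turn":0,"claw":91},{"offset":[-90,0,-150],"turn":0,"claw":91}]'; python3 - <<'E'
from h import *
for c in ['scene','side','wrist']:
    p=manip.read_camera(c); save(p,c+'3.png')
    print(c,[(round(d['conf'],2),np.round(d['position']),atz(p,d['position'],.07).round(3)) for d in manip.place_of(p,'tumbler_mid')])
    print(c,[(round(d['conf'],2),np.round(d['position']),atz(p,d['position'],.047).round(3)) for d in manip.place_of(p,'yellow_drawer0_handle')])
E
```

```text
time: 8.18
tcp_pos: [0.5178, 0.3673, 0.1044]
ee_rot: [-2.221, -2.221, 0.006]
wrist_force: [0.2, -0.2, -0.3]
grip_width: 0.998
time: 8.8
tcp_pos: [0.5191, 0.2783, 0.2563]
ee_rot: [2.218, 2.224, 0.002]
wrist_force: [0.3, -0.0, -0.6]
grip_width: 1.001
scene [(0.87, array([232., 476.]), array([0.537, 0.366, 0.07 ])), (0.81, array([198., 346.]), array([0.548, 0.051, 0.07 ])), (0.72, array([171., 342.]), array([0.448, 0.002, 0.07 ])), (0.61, array([162., 315.]), array([ 0.441, -0.083,  0.07 ]))]
scene [(0.86, array([219., 270.]), array([ 0.674, -0.095,  0.047]))]
side [(0.79, array([156., 206.]), array([0.516, 0.365, 0.07 ])), (0.71, array([234., 258.]), array([ 0.448, -0.012,  0.07 ])), (0.61, array([257., 270.]), array([ 0.428, -0.092,  0.07 ])), (0.56, array([209., 280.]), array([0.541, 0.032, 0.07 ]))]
side [(0.81, array([222., 352.]), array([ 0.665, -0.098,  0.047])), (0.55, array([156., 206.]), array([0.533, 0.401, 0.047]))]
wrist []
wrist []
```

View pics/wrist3.png

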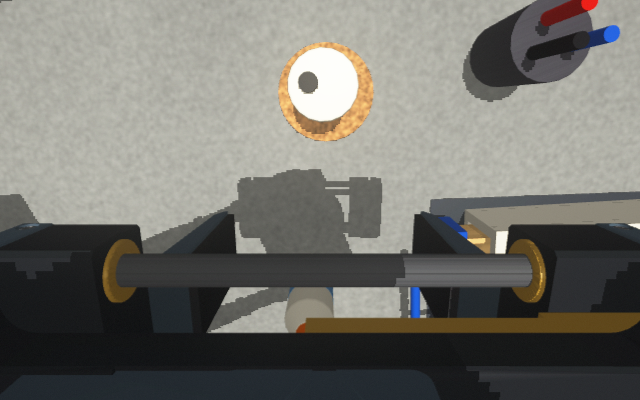

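View pics/scene3.png

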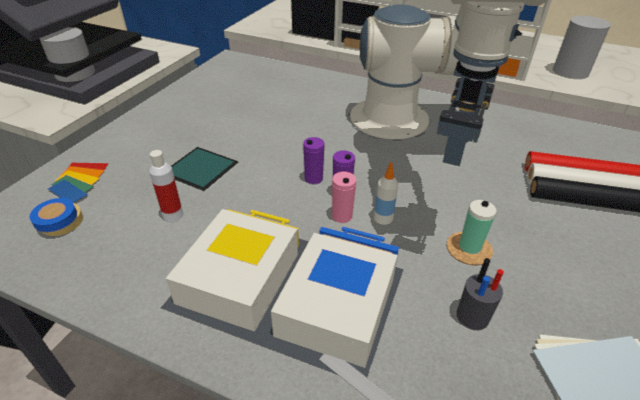

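View pics/side3.png

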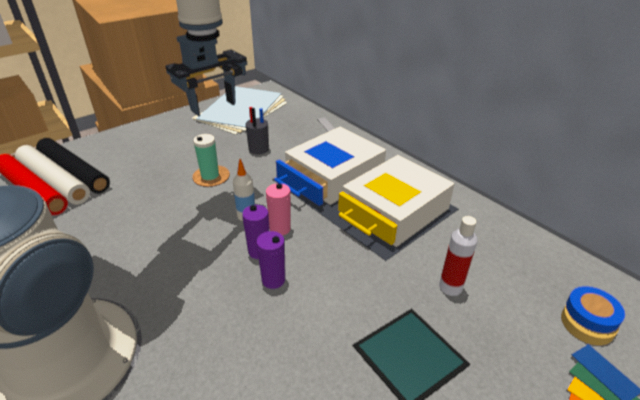

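The scene (232,476) and wrist (82,322) views show the tumbler upright in the middle of the coaster. Next, a look at the handle from above.

```bash
python3 -m handwheel '[{"offset":[-55,10,0],"turn":0,"claw":91},{"offset":[-110,25,0],"turn":0,"claw":91},{"offset":[-165,45,0],"turn":0,"claw":91},{"offset":[-220,65,0],"turn":0,"claw":91},{"offset":[-275,85,0],"turn":0,"claw":91}]';python3 -m handwheel '[{"offset":[-50,20,0],"turn":0,"claw":91},{"offset":[-100,40,0],"turn":0,"claw":91},{"offset":[-145,60,0],"turn":0,"claw":91},{"offset":[-175,65,0],"turn":0,"claw":91},{"offset":[-175,65,0],"turn":0,"claw":91}]'; python3 - <<'E'
from h import *
p=manip.read_camera('wrist'); save(p,'wrist4.png')
for t in ['yellow_drawer0_handle','yellow']: print([(round(d['conf'],2),np.round(d['position']),atz(p,d['position'],.047).round(3)) for d in manip.place_of(p,t)])
E
```

```text
time: 9.88
tcp_pos: [0.6047, 0.0018, 0.2559]
ee_rot: [2.22, 2.222, 0.0]
wrist_force: [0.5, 0.1, 0.1]
grip_width: 1.001
time: 10.5
tcp_pos: [0.6694, -0.1735, 0.2551]
ee_rot: [-2.223, -2.219, 0.001]
wrist_force: [-1.1, 0.4, -0.8]
grip_width: 0.998
[(0.6, array([105., 320.]), array([ 0.665, -0.101,  0.047])), (0.51, array([346., 217.]), array([ 0.536, -0.391,  0.047]))]
[(0.59, array([ 95., 456.]), array([ 0.806, -0.092,  0.047]))]
```

View pics/wrist4.png

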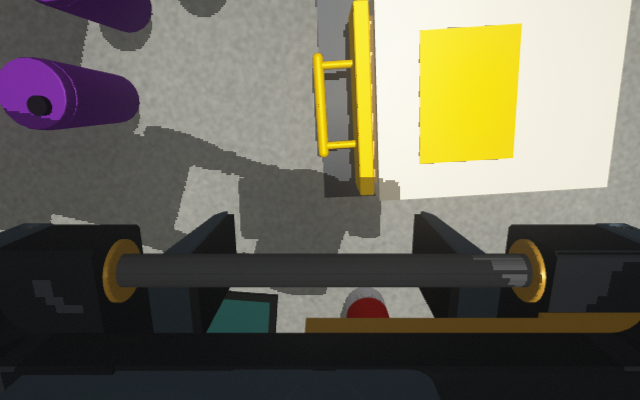

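```bash
python3 - <<'E'
from h import *
p=manip.read_camera('wrist')
a=atz(p,(54,317),.047);b=atz(p,(156,323),.047);print(a,b,np.linalg.norm(a-b),(a+b)/2,np.arctan2(a[0]-b[0],a[1]-b[1]))
c=atz(p,(25,420),.085);d=atz(p,(163,420),.085);print(c,d) #card side edge
c=atz(p,(25,522),.085);d=atz(p,(158,513),.085);print(c,d)
print(atz(p,(200,385),.085),atz(p,(187,607),.085))
print('purple lid',atz(p,(93,33),.13), atz(p,(110,107),0.02))
S=manip.read_camera('scene');D=manip.read_camera('side')
print(tri([(S,(162,315)),(D,(257,270))]))
save(S,'scene4.png');save(D,'side4.png')
for q in (S,D): print([(round(d['conf'],2),np.round(d['position']),atz(q,d['position'],.065).round(3)) for d in manip.place_of(q,'tumbler_mid')])
for x in (.672,.664,.667):
  for y in (-.10,): print(x,proj(p,(x,y,.047)))
E
```

```text
[ 0.66140349 -0.04879045  0.047     ] [ 0.6675115  -0.15189476  0.047     ] 0.1032850747675718 [ 0.6644575  -0.10034261  0.047     ] -0.059171967910921455
[ 0.75405494 -0.02998954  0.085     ] [ 0.76227289 -0.15380208  0.085     ]
[ 0.84498321 -0.02990917  0.085     ] [ 0.85236091 -0.14881016  0.085     ]
[ 0.72971052 -0.19111206  0.085     ] [ 0.94929014 -0.1775438   0.085     ]
purple lid [ 0.43309176 -0.09056526  0.13      ] [ 0.42512716 -0.10392228  0.02      ]
[ 0.43092286 -0.08599524  0.06301037]
[(0.81, array([196., 344.]), array([0.537, 0.043, 0.065])), (0.65, array([172., 341.]), array([ 0.445, -0.003,  0.065])), (0.61, array([161., 313.]), array([ 0.431, -0.092,  0.065])), (0.59, array([230., 477.]), array([0.524, 0.369, 0.065]))]
[(0.92, array([156., 208.]), array([0.526, 0.369, 0.065])), (0.85, array([234., 260.]), array([ 0.454, -0.009,  0.065])), (0.69, array([258., 269.]), array([ 0.427, -0.088,  0.065])), (0.55, array([206., 279.]), array([0.549, 0.046, 0.065]))]
0.672 [106.37850543 327.32289007]
0.664 [106.37049437 319.66197725]
0.667 [106.3734985  322.53480529]
```

```bash
python3 -m handwheel '[{"offset":[40,-2,0],"turn":-0.03,"claw":27},{"offset":[74,-4,0],"turn":-0.062,"claw":27},{"offset":[74,-4,50],"turn":-0.062,"claw":27},{"offset":[74,-4,100],"turn":-0.062,"claw":27},{"offset":[74,-4,150],"turn":-0.062,"claw":27}]'; python3 - <<'E'
from h import *
s=manip.get_state();print(R.from_rotvec(s['ee_rot']).as_matrix().round(3))
w=manip.read_camera('wrist');D=manip.read_camera('side')
save(w,'wrist5.png')
cv2.imwrite('pics/side5c.png',cv2.resize(cv2.cvtColor(D['color'],4)[130:290,260:460],None,fx=3,fy=3,interpolation=2))
E
```

```text
time: 11.52
tcp_pos: [0.665, -0.0974, 0.1048]
ee_rot: [2.15, 2.289, 0.001]
wrist_force: [0.4, 0.1, -1.1]
grip_width: 0.481
[[-0.063  0.998  0.001]
 [ 0.998  0.063 -0.   ]
 [-0.     0.001 -1.   ]]
```

View pics/wrist5.png

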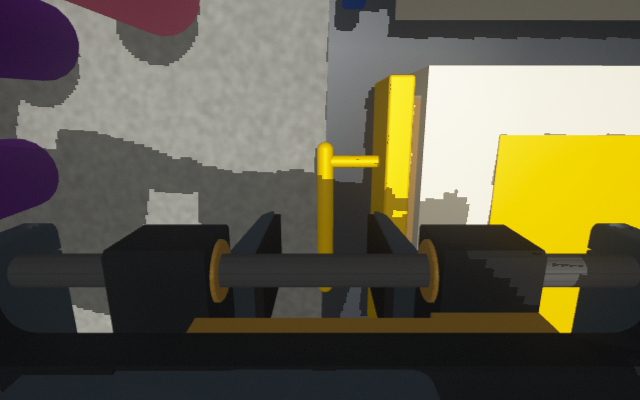

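View pics/side5c.png

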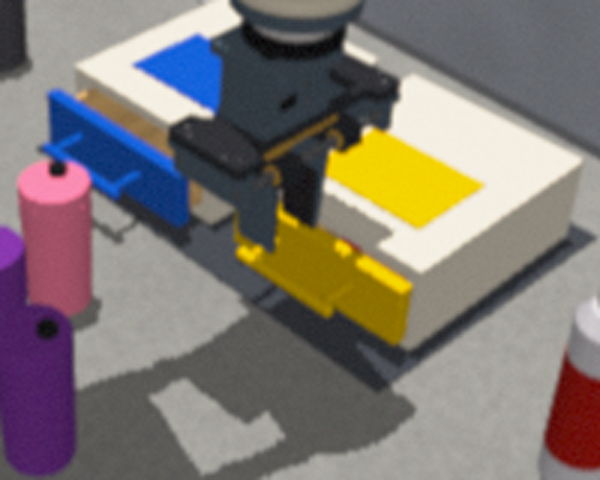

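```bash
python3 -m handwheel '[{"offset":[0,0,0],"turn":0,"claw":27},{"offset":[0,0,15],"turn":0,"claw":27},{"offset":[0,0,40],"turn":0,"claw":27},{"offset":[0,0,60],"turn":0,"claw":27},{"offset":[0,0,77],"turn":0,"claw":27}]' 25;  python3 -m handwheel '[{"offset":[0,0,0],"turn":0,"claw":5},{"offset":[0,0,0],"turn":0,"claw":5},{"offset":[0,0,0],"turn":0,"claw":5},{"offset":[0,-10,0],"turn":0,"claw":5},{"offset":[0,-25,0],"turn":0,"claw":5}]' 25
```

```text
time: 12.25
tcp_pos: [0.6652, -0.0981, 0.0283]
ee_rot: [2.151, 2.289, 0.0]
wrist_force: [0.2, 0.3, 0.4]
grip_width: 0.295
time: 12.88
tcp_pos: [0.6399, -0.0997, 0.0294]
ee_rot: [2.15, 2.289, 0.001]
wrist_force: [1.0, -0.9, -1.6]
grip_width: 0.112
```

```bash
python3 -m handwheel '[{"offset":[0,-18,0],"turn":0,"claw":5},{"offset":[0,-36,0],"turn":0,"claw":5},{"offset":[0,-54,0],"turn":0,"claw":5},{"offset":[0,-69,0],"turn":0,"claw":5},{"offset":[0,-69,0],"turn":0,"claw":5}]';  python3 -m handwheel '[{"offset":[0,0,0],"turn":0,"claw":27},{"offset":[0,0,0],"turn":0,"claw":27},{"offset":[0,0,-40],"turn":0,"claw":27},{"offset":[0,0,-90],"turn":0,"claw":27},{"offset":[0,30,-140],"turn":0,"claw":27}]'; python3 - <<'E'
from h import *
w=manip.read_camera('wrist');D=manip.read_camera('side');S=manip.read_camera('scene')
save(w,'wrist6.png');save(S,'scene6.png')
cv2.imwrite('pics/side6c.png',cv2.resize(cv2.cvtColor(D['color'],4)[130:290,230:460],None,fx=3,fy=3,interpolation=2))
for n,q in zip('WDS',(w,D,S)):
  for t,z in [('yellow_drawer0_handle',.047),('squeegee_mid',.035)]: print(n,t,[(round(d['conf'],2),np.round(d['position']),atz(q,d['position'],z).round(3)) for d in manip.place_of(q,t)])
E
```

```text
time: 13.5
tcp_pos: [0.5697, -0.104, 0.0294]
ee_rot: [-2.152, -2.288, 0.001]
wrist_force: [-1.1, -1.4, -1.9]
grip_width: 0.112
time: 14.12
tcp_pos: [0.6001, -0.1018, 0.1704]
ee_rot: [-2.151, -2.288, 0.001]
wrist_force: [1.7, -0.5, -0.4]
grip_width: 0.295
W yellow_drawer0_handle []
W squeegee_mid [(0.93, array([192., 434.]), array([ 0.698, -0.1  ,  0.035]))]
D yellow_drawer0_handle [(0.9, array([242., 325.]), array([ 0.567, -0.11 ,  0.047])), (0.68, array([157., 205.]), array([0.528, 0.399, 0.047]))]
D squeegee_mid [(0.59, array([219., 359.]), array([ 0.697, -0.092,  0.035])), (0.37, array([284., 451.]), array([ 0.702, -0.372,  0.035]))]
S yellow_drawer0_handle [(0.8, array([197., 285.]), array([ 0.583, -0.102,  0.047]))]
S squeegee_mid [(0.64, array([228., 266.]), array([ 0.695, -0.096,  0.035]))]
```

View pics/wrist6.png

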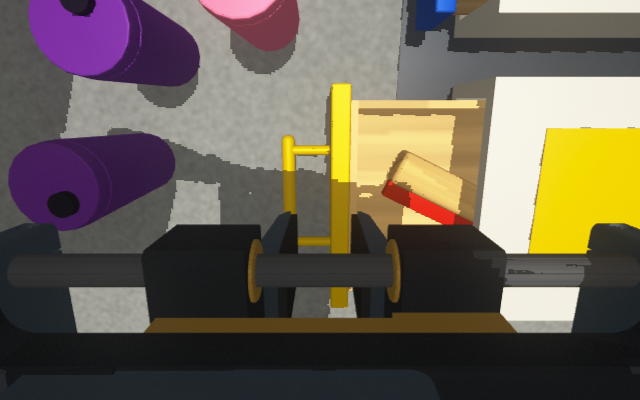

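View pics/side6c.png

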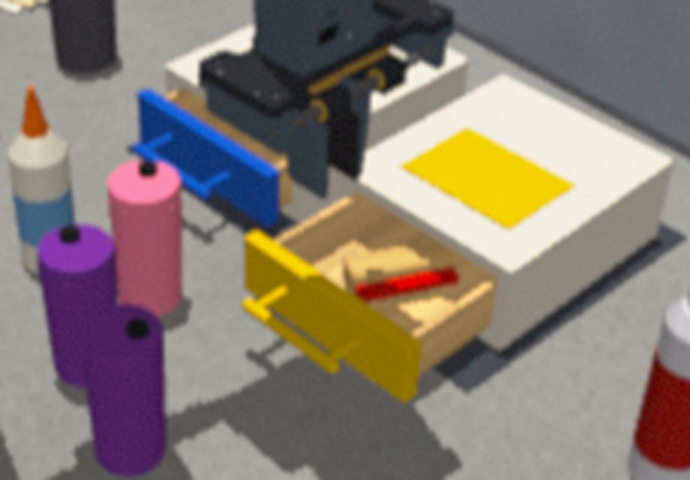

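View pics/scene6.png

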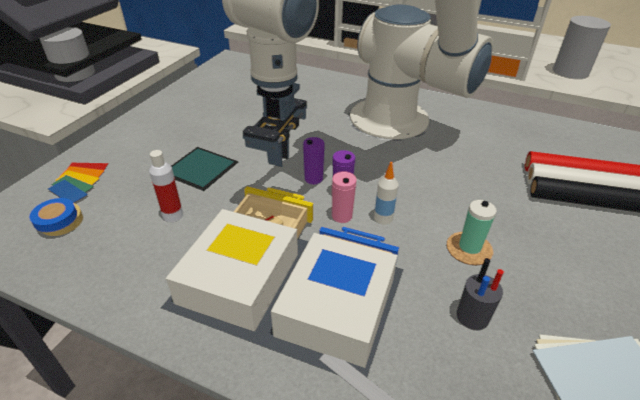

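```bash
python3 - <<'E'
from h import *
p=manip.read_camera('wrist')
for n,q,z in [('front top outer',(150,331),.071),('front top inner',(150,352),.071),('fr inner top2',(110,352),.071),('sq corner',(152,406),.048),('sq corner blade',(190,383),.039),('bl',(222,468),.039),('unit edge',(170,485),.085)]:
    print(n,atz(p,q,z).round(3))
cv2.imwrite('pics/w6c.png',cv2.resize(cv2.cvtColor(p['color'],4)[70:320,270:520],None,fx=2.4,fy=2.4,interpolation=2))
E
```

```text
front top outer [ 0.603 -0.064  0.071]
front top inner [ 0.618 -0.063  0.071]
fr inner top2 [ 0.616 -0.034  0.071]
sq corner [ 0.665 -0.064  0.048]
sq corner blade [ 0.651 -0.099  0.039]
bl [ 0.729 -0.124  0.039]
unit edge [ 0.715 -0.07   0.085]
```

View pics/w6c.png

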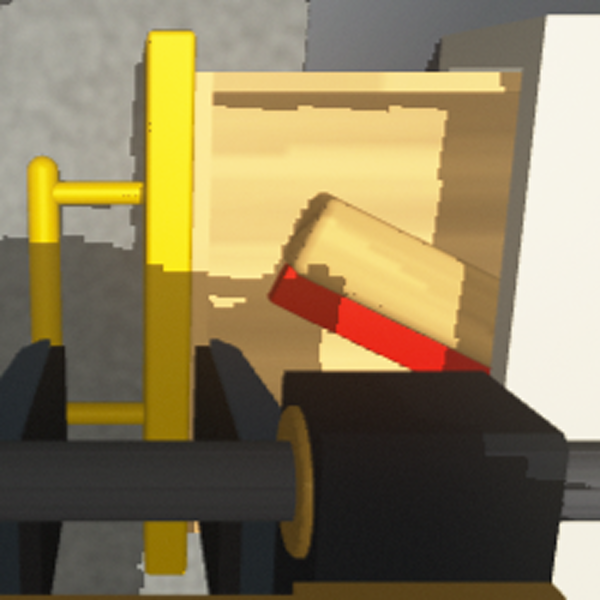

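```bash
python3 -m handwheel '[{"offset":[0,30,0],"turn":0,"claw":0},{"offset":[0,55,0],"turn":0,"claw":0},{"offset":[0,55,40],"turn":0,"claw":0},{"offset":[0,55,80],"turn":0,"claw":0},{"offset":[0,55,117],"turn":0,"claw":0}]' 20;  python3 -m handwheel '[{"offset":[0,0,0],"turn":0,"claw":0},{"offset":[0,-10,0],"turn":0,"claw":0},{"offset":[0,-18,0],"turn":0,"claw":0},{"offset":[0,-30,0],"turn":0,"claw":0},{"offset":[0,-42,0],"turn":0,"claw":0}]'
```

```text
time: 15.25
tcp_pos: [0.6554, -0.0985, 0.05]
ee_rot: [-2.151, -2.288, 0.001]
wrist_force: [-0.1, 0.6, -0.4]
grip_width: 0.009
time: 15.88
tcp_pos: [0.6133, -0.1013, 0.0523]
ee_rot: [2.151, 2.289, 0.0]
wrist_force: [0.6, -0.1, 1.3]
grip_width: 0.007
```

```bash
python3 - <<'E'
from h import *
D=manip.read_camera('side')
cv2.imwrite('pics/side7c.png',cv2.resize(cv2.cvtColor(D['color'],4)[130:290,230:460],None,fx=3,fy=3,interpolation=2))
E
```

```text
(no output)
```

View pics/side7c.png

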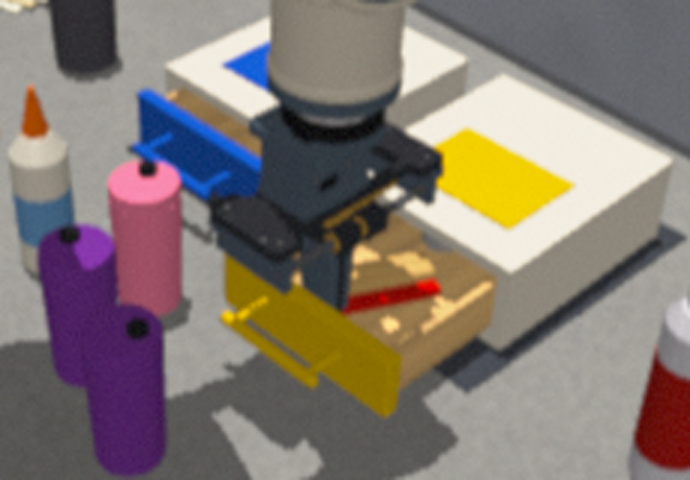

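Works: the drawer is following the shut fingers. I'll carry on towards the stop.

```bash
python3 -m handwheel '[{"offset":[0,-10,0],"turn":0,"claw":0},{"offset":[0,-20,0],"turn":0,"claw":0},{"offset":[0,-28,0],"turn":0,"claw":0},{"offset":[0,-34,0],"turn":0,"claw":0},{"offset":[0,-37,0],"turn":0,"claw":0}]'; python3 -m handwheel '[{"offset":[0,-2,0],"turn":0,"claw":0},{"offset":[0,-3,0],"turn":0,"claw":0},{"offset":[0,-4,0],"turn":0,"claw":0},{"offset":[0,-5,0],"turn":0,"claw":0},{"offset":[0,-5,0],"turn":0,"claw":0}]'
```

```text
time: 16.55
tcp_pos: [0.5768, -0.1035, 0.0519]
ee_rot: [-2.152, -2.289, 0.0]
wrist_force: [1.1, 0.3, -0.2]
grip_width: 0.006
time: 17.18
tcp_pos: [0.572, -0.1037, 0.0519]
ee_rot: [-2.151, -2.289, 0.0]
wrist_force: [-0.2, -0.1, -1.2]
grip_width: 0.009
```

```bash
python3 -m handwheel '[{"offset":[0,-1,0],"turn":0,"claw":0},{"offset":[0,-2,0],"turn":0,"claw":0},{"offset":[0,-3,0],"turn":0,"claw":0},{"offset":[0,-4,0],"turn":0,"claw":0},{"offset":[0,-5,0],"turn":0,"claw":0}]'
```

```text
time: 17.8
tcp_pos: [0.569, -0.1041, 0.0522]
ee_rot: [2.15, 2.287, 0.004]
wrist_force: [13.3, 4.0, -8.9]
grip_width: 0.007
```

The reaction of 13 N says it's at the stop. Backing off, lifting and looking.

```bash
python3 -m handwheel '[{"offset":[0,5,0],"turn":0,"claw":0},{"offset":[0,10,0],"turn":0,"claw":0},{"offset":[0,10,-40],"turn":0,"claw":0},{"offset":[0,10,-100],"turn":0,"claw":40},{"offset":[-80,30,-170],"turn":0,"claw":91}]';  python3 -m handwheel '[{"offset":[-40,35,-20],"turn":0,"claw":91},{"offset":[-40,35,-20],"turn":0,"claw":91},{"offset":[-40,35,-20],"turn":0,"claw":91},{"offset":[-40,35,-20],"turn":0,"claw":91},{"offset":[-40,35,-20],"turn":0,"claw":91}]'; python3 - <<'E'
from h import *
w=manip.read_camera('wrist');D=manip.read_camera('side');S=manip.read_camera('scene')
save(w,'wrist8.png');save(S,'scene8.png')
cv2.imwrite('pics/side8c.png',cv2.resize(cv2.cvtColor(D['color'],4)[130:290,230:460],None,fx=3,fy=3,interpolation=2))
for n,q in zip('WDS',(w,D,S)):
  for t,z in [('yellow_drawer0_handle',.047),('squeegee_mid',.035),('board_top',.006)]: print(n,t,[(round(d['conf'],2),np.round(d['position']),atz(q,d['position'],z).round(3)) for d in manip.place_of(q,t)])
E
```

```text
time: 18.42
tcp_pos: [0.5915, -0.1473, 0.195]
ee_rot: [2.148, 2.292, 0.001]
wrist_force: [1.1, -0.0, -0.3]
grip_width: 0.192
time: 19.05
tcp_pos: [0.6284, -0.1859, 0.212]
ee_rot: [-2.15, -2.289, 0.001]
wrist_force: [0.6, -1.2, 0.5]
grip_width: 0.738
W yellow_drawer0_handle [(0.88, array([ 90., 192.]), array([ 0.502, -0.108,  0.047]))]
W squeegee_mid [(0.76, array([ 94., 332.]), array([ 0.631, -0.104,  0.035]))]
W board_top []
D yellow_drawer0_handle [(0.61, array([254., 306.]), array([ 0.507, -0.115,  0.047]))]
D squeegee_mid [(0.62, array([234., 343.]), array([ 0.628, -0.108,  0.035])), (0.25, array([159., 205.]), array([0.53 , 0.405, 0.035]))]
D board_top [(0.91, array([352., 408.]), array([ 0.52 , -0.416,  0.006])), (0.29, array([212., 246.]), array([0.508, 0.143, 0.006])), (0.17, array([213., 397.]), array([ 0.819, -0.111,  0.006]))]
S yellow_drawer0_handle [(0.62, array([179., 295.]), array([ 0.506, -0.112,  0.047]))]
S squeegee_mid [(0.81, array([211., 277.]), array([ 0.63 , -0.103,  0.035]))]
S board_top [(0.84, array([169., 199.]), array([ 0.532, -0.413,  0.006]))]
```

View pics/wrist8.png

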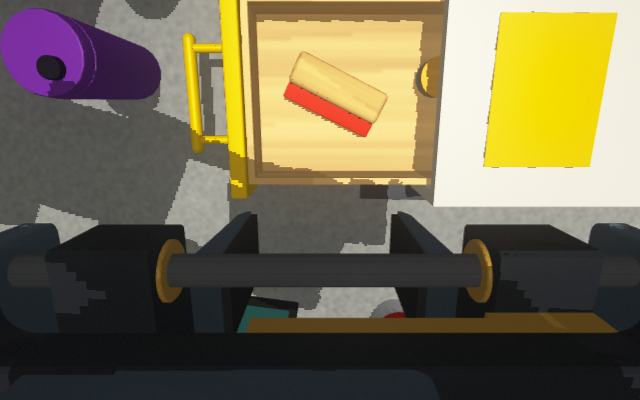

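View pics/side8c.png

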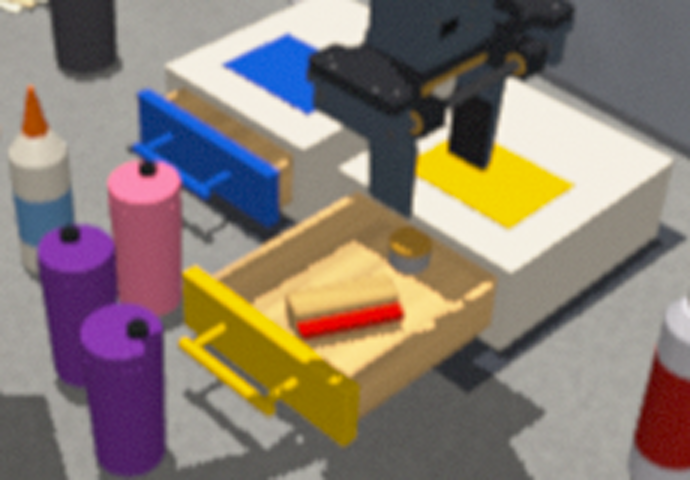

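```bash
python3 - <<'E'
from h import *
p=manip.read_camera('wrist'); s=manip.get_state(); print(s['tcp_pos'],s['joint_positions'])
h=cv2.cvtColor(p['color'],cv2.COLOR_RGB2HSV)
m=(((h[...,0]<5)|(h[...,0]>174))&(h[...,1]>150)&(h[...,2]>120)).astype('uint8'); m[:60]=0;m[150:]=0;m[:,:260]=0;m[:,420:]=0
yx=np.argwhere(m); P=np.array([atz(p,q,.0395) for q in yx])[:,:2]
r=cv2.minAreaRect((P*1000).astype('float32')); print(r, len(P))
box=cv2.boxPoints(r); print(box)
a=atz(p,(52,301),.048);b=atz(p,(94,387),.048);print(a,b,np.linalg.norm(a-b),np.arctan2(b[1]-a[1],b[0]-a[0]))
for q in [(52,301),(94,387),(84,290),(124,378)]: print(atz(p,q,.048))
cv2.imwrite('pics/w8c.png',cv2.resize(cv2.cvtColor(p['color'],4)[30:160,260:420],None,fx=4,fy=4,interpolation=2))
E
```

```text
[ 0.6289739  -0.18665185  0.21234504] [-3.79431752e-01  5.39657907e-01  1.26444792e+00 -2.60629949e-05
  1.33753055e+00 -4.41378824e-01]
((627.1192626953125, -118.60659790039062), (13.177271842956543, 85.77926635742188), 67.27204132080078) 1294
[[ 585.01447  -108.112946]
 [ 664.133    -141.2543  ]
 [ 669.22406  -129.10025 ]
 [ 590.1055    -95.95889 ]]
[ 0.60090191 -0.0709636   0.048     ] [ 0.68106596 -0.10197205  0.048     ] 0.08595229976578445 -0.36908632429390387
[ 0.60090191 -0.0709636   0.048     ]
[ 0.68106596 -0.10197205  0.048     ]
[ 0.59219249 -0.09874634  0.048     ]
[ 0.67550957 -0.12925588  0.048     ]
```

View pics/w8c.png

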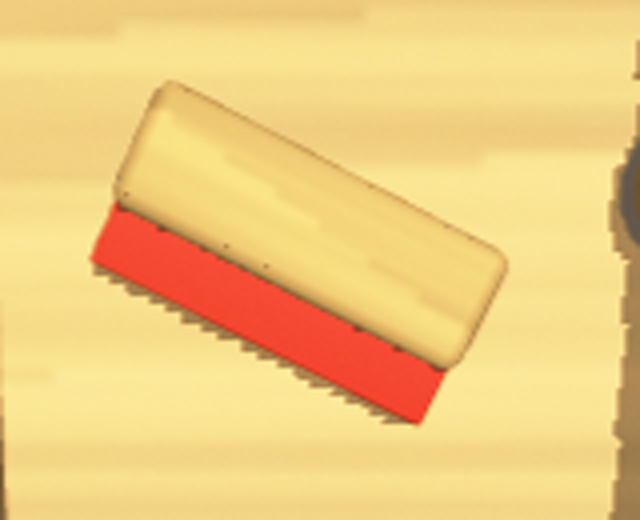

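```bash
python3 -m handwheel '[{"offset":[25,3,0],"turn":-0.18,"claw":62},{"offset":[50,5,0],"turn":-0.36,"claw":62},{"offset":[80,8,0],"turn":-0.54,"claw":62},{"offset":[80,8,0],"turn":-0.72,"claw":62},{"offset":[80,8,0],"turn":-0.9,"claw":62}]' 15;  python3 -m handwheel '[{"offset":[0,0,0],"turn":-0.18,"claw":62},{"offset":[0,0,20],"turn":-0.229,"claw":62},{"offset":[0,0,50],"turn":-0.229,"claw":62},{"offset":[0,0,80],"turn":-0.229,"claw":62},{"offset":[0,0,95],"turn":-0.229,"claw":62}]' 15; python3 - <<'E'
from h import *
s=manip.get_state();print(s['tcp_pos'],R.from_rotvec(s['ee_rot']).as_matrix().round(3))
w=manip.read_camera('wrist');D=manip.read_camera('side')
save(w,'wrist9.png')
cv2.imwrite('pics/side9c.png',cv2.resize(cv2.cvtColor(D['color'],4)[130:290,230:460],None,fx=3,fy=3,interpolation=2))
print(proj(w,np.array(s['tcp_pos'])*[1,1,0]+[0,0,.035]), [(d['conf'],atz(w,d['position'],.035)) for d in manip.place_of(w,'squeegee_mid')])
E
```

```text
time: 20.32
tcp_pos: [0.632, -0.1058, 0.2124]
ee_rot: [0.932, 3.0, -0.0]
wrist_force: [-0.7, -0.6, 1.1]
grip_width: 0.682
time: 20.95
tcp_pos: [0.6314, -0.1061, 0.1159]
ee_rot: [-0.593, -3.083, -0.0]
wrist_force: [-0.2, 0.2, 0.6]
grip_width: 0.683
[ 0.63137221 -0.1061328   0.11593083] [[-0.929  0.371 -0.002]
 [ 0.371  0.929  0.   ]
 [ 0.002 -0.    -1.   ]]
[204.1843188  323.95806038] [(0.83, array([ 0.63135722, -0.10537662,  0.035     ]))]
```

View pics/wrist9.png

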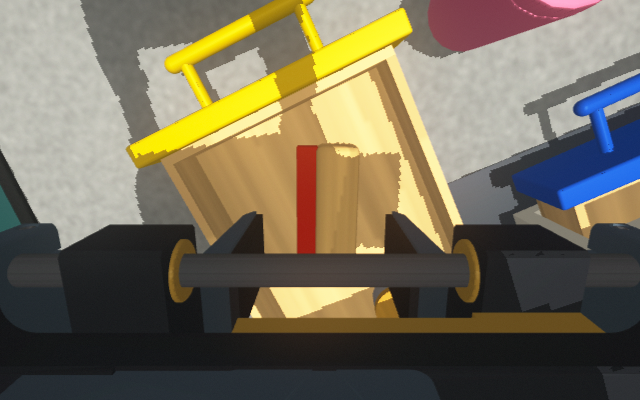

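View pics/side9c.png

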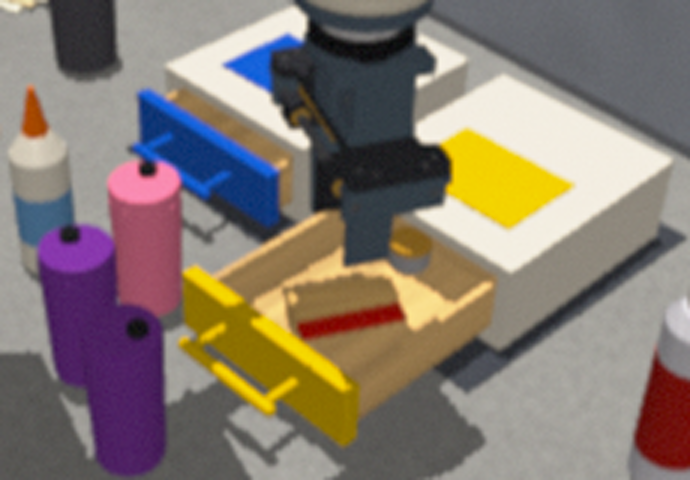

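```bash
python3 -m handwheel '[{"offset":[0,0,30],"turn":0,"claw":62},{"offset":[0,0,60],"turn":0,"claw":62},{"offset":[0,0,80],"turn":0,"claw":62},{"offset":[0,0,88],"turn":0,"claw":62},{"offset":[0,0,91],"turn":0,"claw":62}]' 15;  python3 -m handwheel '[{"offset":[0,0,0],"turn":0,"claw":35},{"offset":[0,0,0],"turn":0,"claw":35},{"offset":[0,0,0],"turn":0,"claw":35},{"offset":[0,0,0],"turn":0,"claw":35},{"offset":[0,0,-5],"turn":0,"claw":35}]' 20
```

```text
time: 21.72
tcp_pos: [0.6327, -0.1065, 0.0271]
ee_rot: [0.593, 3.084, -0.0]
wrist_force: [-1.0, -0.2, 0.2]
grip_width: 0.682
time: 22.35
tcp_pos: [0.6319, -0.1062, 0.0315]
ee_rot: [-0.593, -3.085, -0.0]
wrist_force: [-0.8, -0.1, -0.2]
grip_width: 0.48
```

```bash
python3 -m handwheel '[{"offset":[0,0,-20],"turn":0,"claw":35},{"offset":[0,0,-50],"turn":0,"claw":35},{"offset":[0,0,-90],"turn":0,"claw":35},{"offset":[0,0,-130],"turn":0,"claw":35},{"offset":[0,0,-150],"turn":0,"claw":35}]';  python3 -m handwheel '[{"offset":[-3,-50,0],"turn":0,"claw":35},{"offset":[-6,-105,0],"turn":0,"claw":35},{"offset":[-9,-160,0],"turn":0,"claw":35},{"offset":[-12,-215,0],"turn":0,"claw":35},{"offset":[-15,-270,0],"turn":0,"claw":35}]';python3 -m handwheel '[{"offset":[-2,-35,0],"turn":0,"claw":35},{"offset":[-3,-58,0],"turn":0,"claw":35},{"offset":[-3,-58,20],"turn":0,"claw":35},{"offset":[-3,-58,50],"turn":0,"claw":35},{"offset":[-3,-58,70],"turn":0,"claw":35}]'; python3 - <<'E'
from h import *
w=manip.read_camera('wrist');D=manip.read_camera('side');S=manip.read_camera('scene')
save(w,'wrist10.png');save(D,'side10.png')
for n,q in zip('WDS',(w,D,S)): print(n,[(round(d['conf'],2),np.round(d['position']),atz(q,d['position'],.006).round(3)) for d in manip.place_of(q,'board_top')])
E
```

```text
time: 22.98
tcp_pos: [0.6327, -0.1065, 0.1841]
ee_rot: [0.592, 3.082, -0.0]
wrist_force: [0.4, -0.1, -1.4]
grip_width: 0.478
time: 23.6
tcp_pos: [0.545, -0.3642, 0.1817]
ee_rot: [0.593, 3.085, -0.0]
wrist_force: [1.2, -0.2, -1.4]
grip_width: 0.483
time: 24.22
tcp_pos: [0.527, -0.4167, 0.1102]
ee_rot: [-0.592, -3.084, -0.001]
wrist_force: [-0.1, 0.8, 0.5]
grip_width: 0.478
W []
D [(0.18, array([231., 354.]), array([ 0.681, -0.093,  0.006])), (0.16, array([156., 207.]), array([0.561, 0.46 , 0.006]))]
S [(0.8, array([165., 198.]), array([ 0.519, -0.426,  0.006])), (0.26, array([274., 243.]), array([ 0.821, -0.088,  0.006]))]
```

View pics/wrist10.png

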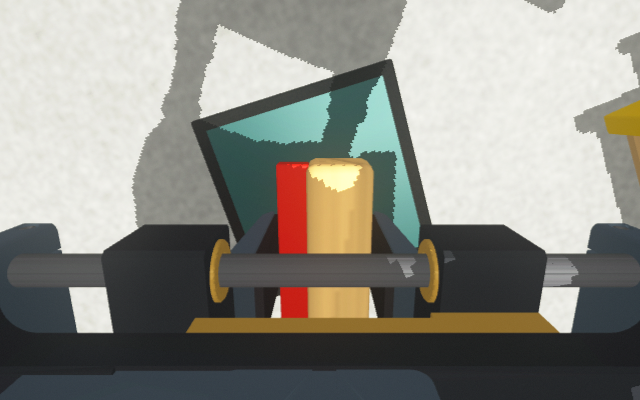

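View pics/side10.png

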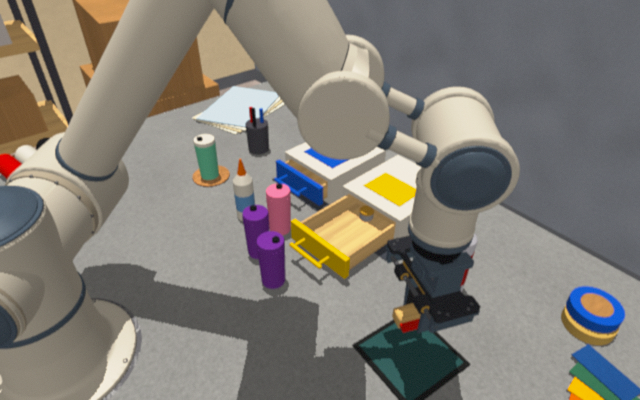

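```bash
python3 - <<'E'
from h import *
w=manip.read_camera('wrist')
a=atz(w,(122,193),.006);b=atz(w,(61,391),.006);d=(b-a)[:2];L=np.linalg.norm(d);d/=L;print(a,b,L)
m=(a+b)[:2]/2
for s in (1,-1): print(m+s*.08*np.array([-d[1],d[0]]))
E
```

```text
[ 0.43612198 -0.48994906  0.006     ] [ 0.4508161  -0.33373455  0.006     ] 0.15690408741483386
[ 0.36382063 -0.40434978]
[ 0.52311745 -0.41933383]
```

```bash
python3 -m handwheel '[{"offset":[2,-2,30],"turn":0,"claw":35},{"offset":[2,-2,60],"turn":0,"claw":35},{"offset":[2,-2,80],"turn":0,"claw":35},{"offset":[2,-2,90],"turn":0,"claw":35},{"offset":[2,-2,94],"turn":0,"claw":35}]';python3 -m handwheel '[{"offset":[0,0,1],"turn":0,"claw":35},{"offset":[0,0,2],"turn":0,"claw":35},{"offset":[0,0,2],"turn":0,"claw":35},{"offset":[0,0,3],"turn":0,"claw":35},{"offset":[0,0,3],"turn":0,"claw":35}]'
```

```text
time: 25.2
tcp_pos: [0.5248, -0.4189, 0.0174]
ee_rot: [0.593, 3.085, -0.0]
wrist_force: [-0.3, -0.3, 0.3]
grip_width: 0.48
time: 25.82
tcp_pos: [0.5245, -0.4187, 0.0144]
ee_rot: [-0.593, -3.085, 0.0]
wrist_force: [0.5, 0.0, -0.2]
grip_width: 0.48
```

```bash
python3 -m handwheel '[{"offset":[0,0,1],"turn":0,"claw":35},{"offset":[0,0,2],"turn":0,"claw":35},{"offset":[0,0,3],"turn":0,"claw":35},{"offset":[0,0,3.5],"turn":0,"claw":35},{"offset":[0,0,3.5],"turn":0,"claw":35}]'
```

```text
time: 26.45
tcp_pos: [0.5245, -0.4187, 0.0112]
ee_rot: [0.593, 3.085, -0.0]
wrist_force: [-1.6, 1.8, 4.6]
grip_width: 0.48
```

```bash
python3 -m handwheel '[{"offset":[0,0,0.5],"turn":0,"claw":35},{"offset":[0,0,1],"turn":0,"claw":35},{"offset":[0,0,1],"turn":0,"claw":35},{"offset":[0,0,1],"turn":0,"claw":35},{"offset":[0,0,1],"turn":0,"claw":35}]'; python3 -m handwheel '[{"offset":[0,0,0],"turn":0,"claw":48},{"offset":[0,0,0],"turn":0,"claw":55},{"offset":[0,0,0],"turn":0,"claw":65},{"offset":[0,0,0],"turn":0,"claw":70},{"offset":[0,0,-20],"turn":0,"claw":70}]'; python3 -m handwheel '[{"offset":[0,0,-50],"turn":0,"claw":70},{"offset":[0,0,-100],"turn":0,"claw":70},{"offset":[0,0,-150],"turn":0,"claw":70},{"offset":[60,0,-200],"turn":0,"claw":70},{"offset":[110,0,-200],"turn":0,"claw":70}]'; python3 - <<'E'
from h import *
w=manip.read_camera('wrist');D=manip.read_camera('side');S=manip.read_camera('scene')
save(w,'wrist11.png');save(D,'side11.png');save(S,'scene11.png')
for n,q in zip('WDS',(w,D,S)):
  for t,z in [('squeegee_mid',.019),('board_top',.006),('tumbler_mid',.07),('coaster_top',.005),('yellow_drawer0_handle',.047)]: print(n,t,[(round(d['conf'],2),atz(q,d['position'],z).round(3)) for d in manip.place_of(q,t)[:4]])
E
```

```text
time: 27.08
tcp_pos: [0.5245, -0.4187, 0.0111]
ee_rot: [0.593, 3.085, -0.0]
wrist_force: [-5.6, 4.7, 19.2]
grip_width: 0.475
time: 27.7
tcp_pos: [0.5238, -0.418, 0.0293]
ee_rot: [-0.593, -3.083, -0.002]
wrist_force: [0.7, 0.6, -0.3]
grip_width: 0.771
time: 28.32
tcp_pos: [0.4228, -0.3786, 0.2336]
ee_rot: [0.591, 3.081, -0.006]
wrist_force: [-0.1, -1.3, -0.8]
grip_width: 0.768
W squeegee_mid [(0.71, array([ 0.523, -0.42 ,  0.019]))]
W board_top []
W tumbler_mid [(0.96, array([ 0.424, -0.099,  0.07 ]))]
W coaster_top []
W yellow_drawer0_handle [(0.98, array([ 0.499, -0.113,  0.047]))]
D squeegee_mid [(0.91, array([ 0.526, -0.416,  0.019]))]
D board_top [(0.69, array([ 0.524, -0.413,  0.006]))]
D tumbler_mid [(0.93, array([0.539, 0.031, 0.07 ])), (0.92, array([0.456, 0.002, 0.07 ])), (0.85, array([ 0.429, -0.096,  0.07 ])), (0.56, array([0.519, 0.355, 0.07 ]))]
D coaster_top [(0.6, array([0.522, 0.38 , 0.005]))]
D yellow_drawer0_handle [(0.9, array([ 0.502, -0.114,  0.047]))]
S squeegee_mid [(0.83, array([ 0.524, -0.43 ,  0.019])), (0.47, array([ 0.736, -0.343,  0.019]))]
S board_top [(0.97, array([ 0.519, -0.415,  0.006])), (0.47, array([0.597, 0.12 , 0.006]))]
S tumbler_mid [(0.98, array([0.459, 0.   , 0.07 ])), (0.96, array([0.526, 0.372, 0.07 ])), (0.59, array([0.548, 0.044, 0.07 ])), (0.55, array([ 0.446, -0.084,  0.07 ]))]
S coaster_top [(0.59, array([0.519, 0.373, 0.005]))]
S yellow_drawer0_handle [(0.78, array([ 0.509, -0.113,  0.047]))]
```

View pics/side11.png

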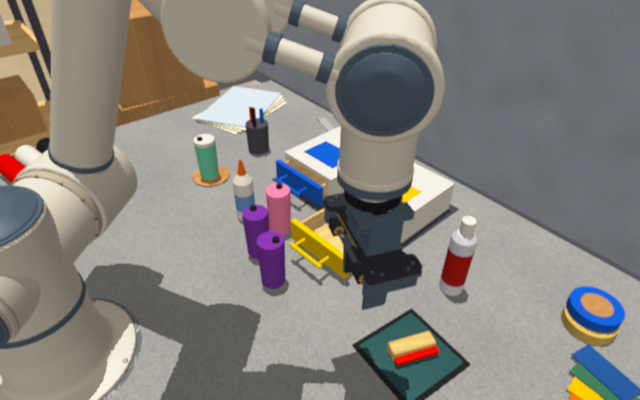

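View pics/scene11.png

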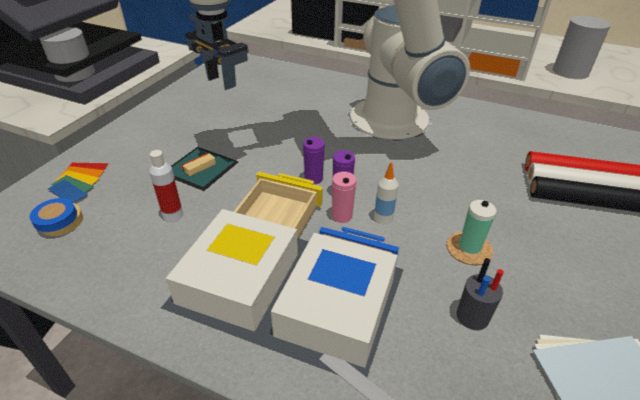

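View pics/wrist11.png

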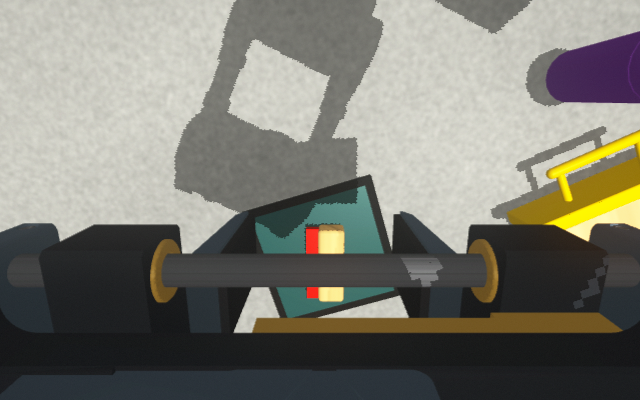

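```bash
python3 -m handwheel '[{"offset":[0,0,0],"turn":0,"claw":70},{"offset":[0,0,0],"turn":0,"claw":70},{"offset":[0,0,0],"turn":0,"claw":70},{"offset":[0,0,0],"turn":0,"claw":70},{"offset":[0,0,0],"turn":0,"claw":70}]'; python3 -c "
from station import manip
print(manip.close_job())"
```

```text
time: 29.85
tcp_pos: [0.4226, -0.378, 0.2298]
ee_rot: [-0.593, -3.085, -0.0]
wrist_force: [0.0, -0.0, -0.9]
grip_width: 0.765
the job is handed in; nothing more can be done
None
```

I did all three steps and handed the job in at about 30 s; no verdict was reported.

- **Tumbler:** I set the mint tumbler upright on the coaster and let go before opening the drawer. In the last pictures its centre is within about 10 mm of the coaster's in the scene view. The side view puts the two about 25 mm apart, but its tumbler reading had low confidence (0.56). The wrist picture right after placing it showed it well centred.
- **Drawer:** I pulled the yellow drawer by its handle for about 95 mm. The gripper body would then have hit a purple tumbler, so I pushed the drawer out the rest of the way with the shut fingers behind its front wall. At the end it met a firm stop with a 13 N reaction. The handle moved from about x = 0.665 to about 0.50, which matches the 0.166 m stop.
- **Squeegee:** I gripped it across its width, lowered it until the board pushed back (about 5 N, then 19 N), and released it there. It lies flat, about 3 to 5 mm from the board's centre in the wrist and side views and about 15 mm in the scene view.
- **Other things:** The spray can, pen pot, glue bottle and blue drawer look unmoved in the last pictures, and the arm is clear of everything. I did not re-measure their positions at the end.

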